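# Put the failed relay in the unlocked reject compartment

### The job

The relay with the red tag failed its test: put it in the reject cabinet. One of the cabinet's two bottom-hinged doors is locked and nothing shows which, so try the pull bars gently, pull the door that gives fully down, drop the relay into its hopper, and push the door back up until it is fully home, with the other door shut too. The cabinet stands loose on the bench: do not drag or tip it, and leave the two good relays where they are.

Things in the scene. Friction and masses are not known exactly. Their poses are not given: they have to be found in the camera images.
- cabinet: red sheet-metal reject cabinet, 220 deep (x) x 390 wide (y) x 252 mm high, about 9 kg, standing loose on the bench; two grey doors side by side on its front, which faces its own -x, towards the robot. Origin at the centre of its underside. A lock bar inside bolts one of the two doors, left or right, at random. A pull of 12 N at a bar does not move the cabinet; from about 30 N it may tip or slide
- left_door (a joint): angle of the left door (seen from the robot): 0 shut and fully home, growing as it tips out and down towards the robot, stop at 1.05 (fully down). Unlocked, a friction hinge holds it at any angle; moving it takes 3 to 7 N at the bar. Locked, it gives less than 0.02
- left_handle (a point): centre of the left door's pull bar: round, yellow, 12 mm thick, 100 mm long, level and along the cabinet's y, carried at its two ends. It stands 38 mm out from the hinge line (24 mm clear of the door's face) and 22 mm above the door's top edge, so it can be pinched from above at any door angle; shut, it is 220 mm above the hinge. Axes turn with the door (shut: as the cabinet's)
- left_hinge (a point): middle of the left door's hinge line, at its lower edge, 42 mm above the bench; the hinge line runs along the cabinet's y. In the cabinet's frame at x = -112 mm, y = 97 mm. Axes turn with the door
- left_hopper (a point): floor centre of the steel hopper behind the left door, 60 mm behind the hinge; x to its rear, z up when shut, turns with the door. Inside 120 deep, 162 mm wide; rear wall 55, side cheeks 108 mm high. Door fully down: its inner face slopes 30 degrees, the mouth open from above for 165 mm in front of the hinge; a relay let go there rests on that face, sliding to the floor as the door goes up
- right_door (a joint): angle of the right door (seen from the robot): 0 shut and fully home, growing as it tips out and down towards the robot, stop at 1.05 (fully down). Unlocked, a friction hinge holds it at any angle; moving it takes 3 to 7 N at the bar. Locked, it gives less than 0.02
- right_handle (a point): centre of the right door's pull bar: round, yellow, 12 mm thick, 100 mm long, level and along the cabinet's y, carried at its two ends. It stands 38 mm out from the hinge line (24 mm clear of the door's face) and 22 mm above the door's top edge, so it can be pinched from above at any door angle; shut, it is 220 mm above the hinge. Axes turn with the door (shut: as the cabinet's)
- right_hinge (a point): middle of the right door's hinge line, at its lower edge, 42 mm above the bench; the hinge line runs along the cabinet's y. In the cabinet's frame at x = -112 mm, y = -97 mm. Axes turn with the door
- right_hopper (a point): floor centre of the steel hopper behind the right door, 60 mm behind the hinge; x to its rear, z up when shut, turns with the door. Inside 120 deep, 162 mm wide; rear wall 55, side cheeks 108 mm high. Door fully down: its inner face slopes 30 degrees, the mouth open from above for 165 mm in front of the hinge; a relay let go there rests on that face, sliding to the floor as the door goes up
- tagged_relay: black relay block 36 x 60 x 40 mm (x, y, z), about 0.1 to 0.22 kg, standing on the dark steel tray (its top 12 mm above the bench), long side across the row of three, 78 mm between centres; origin at the centre of its underside; the failed one, with a red patch on its top
- good_relay_a: black relay block 36 x 60 x 40 mm (x, y, z), about 0.1 to 0.22 kg, standing on the dark steel tray (its top 12 mm above the bench), long side across the row of three, 78 mm between centres; origin at the centre of its underside; a good one, with a white patch on its top
- good_relay_b: black relay block 36 x 60 x 40 mm (x, y, z), about 0.1 to 0.22 kg, standing on the dark steel tray (its top 12 mm above the bench), long side across the row of three, 78 mm between centres; origin at the centre of its underside; a good one, with a white patch on its top

How it is judged:
By the outcome, as a careful person would: the job done as asked, in the order asked, and still so for the second after the job is handed in, with the robot touching nothing.
It also fails if it takes over 72 s, if anything falls off the work surface, if the arm or the gripper's body presses on something with over 40 N, if the wrist force passes 120 N, or if a joint passes its speed limit or range.

### The arm

A 7-joint arm with a two-finger parallel gripper is mounted at the origin on the work surface. World frame = base frame: x ahead of the robot, y to its left, z up, the work surface at z = 0. Lengths are in m, angles in rad, forces in N, time in s.
With the tool pointing down it reaches from about 0.4 to 0.875 m from the base axis. Payload 4.4 kg.
Tool frame: the origin (TCP) lies between the finger pads; the fingertips stand ahead of it and the grasp point (between the pads) is the TCP (env.finger_overhang is the z of the fingertips in the tool frame, in m); z points along the fingers, y is the line along which they close (so a half turn about z gives the same grasp; the last joint's range is limited). The gripper opens to 85 mm and grips with 20 to 120 N. Pads are 22 mm wide; open, the fingers measure 114 mm over their backs; the gripper's body (76 mm by 85 mm) begins 54 mm behind the grasp point. The pads swing forward as they close: fully open they stand 13 mm farther back than shut.
Start: joints at [1.114, 0.628, 0.038, 1.517, -0.027, 0.996, -0.02], TCP at [0.248, -0.601, 0.25] pointing down, gripper open.
Joint ranges: [-3.06, 3.06], [-0.37, 2.12], [-1.25, 1.32], [0.18, 2.47], [-1.1, 4.24], [0.23, 1.98], [-2.94, 2.94]. Speed limits (rad/s): [2.57, 2.57, 3.14, 3.14, 3.14, 3.14, 3.14].

### API

Orientations are given as a unit quaternion [x, y, z, w].
In Python, from rig import env gives the robot as it stands.
- The arm moves only by the tool apply_moves, never from a script. Its argument "rows" is one flat list of numbers, 6 for each row, row after row: the shift along the tool's x, y, z scaled (see below), then the turn, a rotation vector about the tool's x, y, z scaled (see below). A call has 1 to 20 rows; each row is the pose to reach, as a shift and turn from the pose commanded when the call began, along the tool's axes at that moment, turning the shorter way round; what a row does not reach only later rows make up. The controller multiplies each number of a shift by 300 mm and each number of a turn by 180 degrees. A row lasts 1/8 s, in which the tool goes at most 62.5 mm and 10.7 degrees, less where a joint would pass 70% of its speed; a pose out of reach is approached as far as the arm can. A call with a number of a shift or a turn outside -1 to 1 is refused whole. A call with a gripper value outside its range is refused whole. "jaw" is the opening, from 0 (shut) to 1 (fully open), set as the call begins (left out, the last holds). The fingers move at their own pace and stop on an object; the grip force is fixed at half the most. Time passes only in rows, so rows that repeat a pose let the fingers close. It gives the time, the measured TCP pose, the force, the opening and the grip force at its end, in the units of the state.
- env.read_state(): the state, without advancing time (a new reading comes with each control period).
- env.snapshot(name): name is "scene" or "top" or "wrist"; returns a dict with "image" (384x512x3 uint8, blue, green, red), "depth" (384x512 float32, m along the optical axis (not along the pixel's ray), 0 where there is no reading), "fov_y" (degrees; the focal length in pixels is half the picture's height over the tangent of half this angle, whatever the lens; pixels are square), "cx", "cy" (the principal point, pixels), "R" (3x3) and "t" (3): a world point X has camera coordinates R X + t. Camera axes: x right, y down, z forward; pixel columns grow to the right and rows downward; lengths in m; the calibration is good to about 2 mm. A picture is of the moment at which its call begins.
- env.close_job(): hands the job in; it is judged then, once.
Trained networks look in the newest picture that a camera, given by its name, has taken for a name from the list of things; names that differ only in an ending like _2 or _b are one class to them, and where a whole thing is asked for, a point or a joint stands for the part that bears it (a point fixed in the world has none). Each returns a list of dicts, best first, with "score" (0 to 1); they miss things now and then, are a little off and sometimes report something else, mostly with a low value. They report only what shows in the picture. A call takes as long as a camera call.
- env.spot_in(query, camera): "extent" ([left, top, right, bottom] in pixels, round what is visible of it).
The state is a dict: "clock": time; "joint_positions": joint angles; "joint_velocities": joint speeds; "tau": joint torques, N m; "tcp_pos": TCP position; "eef_rot": TCP orientation; "wrist_force": force on the tool from outside, world axes, zero at the start; "torque": the same for the moment, N m; "finger_gap": finger opening in m; "grasp_force": force on a finger pad.
Only numpy, scipy, OpenCV 4.12 (cv2) and the standard library are available. Lean on these libraries where they do the work, as an engineer would, in place of code of your own. Each camera call takes 0.05 s, during which the arm holds its last target. There are 200 camera calls.

## Working session

There is one attempt and no reset: what is moved stays moved. The work goes in short steps, Python scripts to look and compute and a tool call to move; the robot and the scene stay as the last step left them, time stands still between calls to the robot, and variables do not carry over. Pictures are saved under pics/ and viewed, at most 10 in all, crops included, and the job is handed in when it is done.

Besides the shell and the picture viewer there is one more tool, called after "Request:" by a JSON object that holds its "op" and its "data", one argument or row to a line. apply_moves: Moves the arm, as the interface text tells. Shifts and turns lie within -1 to 1; 1 stands for 300 mm of shift or 180 degrees of turn. Its arguments: {"type":"object","properties":{"rows":{"type":"array"},"jaw":{"type":"number"}},"required":["rows"]}

```bash
ls; mkdir -p pics
cat > h.py <<'E'
import numpy as np, cv2, json
from scipy.spatial.transform import Rotation as Rn
from rig import env
def cloud(s):
    d=s["depth"];h,w=d.shape;f=h/2/np.tan(np.radians(s["fov_y"])/2)
    u,v=np.meshgrid(np.arange(w),np.arange(h))
    P=np.stack([(u-s["cx"])/f*d,(v-s["cy"])/f*d,d],-1)
    W=(P-np.array(s["t"]))@np.array(s["R"]); W[d==0]=np.nan
    return W
E
python3 - <<'E'
from h import *
im=[]
for c in ["scene","top"]:
    s=env.snapshot(c);im.append(s["image"]);W=cloud(s);np.save(c+".npy",W)
    for q in ["tagged_relay","good_relay_a","cabinet","left_handle","right_handle"]:
        for r in env.spot_in(q,c)[:3]:
            l,t,R,b=r["extent"];x,y=int((l+R)/2),int((t+b)/2)
            print(c,q,round(r["score"],2),np.round(r["extent"]),np.round(W[y,x],3))
cv2.imwrite("pics/a.png",cv2.resize(np.vstack(im),(800*512//512//1,600)) if 0 else cv2.resize(np.hstack(im),(800,300)))
cv2.imwrite("pics/top.png",im[1]);cv2.imwrite("pics/scene.png",im[0])
st=env.read_state();print(st["tcp_pos"],st["eef_rot"],st["clock"],env.finger_overhang, st["wrist_force"])
E
```

```text
pics
scene tagged_relay 0.88 [158. 178. 187. 196.] [ 0.606 -0.292  0.053]
scene good_relay_a 0.88 [167. 155. 192. 172.] [ 0.531 -0.3    0.055]
scene good_relay_a 0.52 [176. 134. 201. 151.] [ 0.459 -0.301  0.055]
scene cabinet 0.83 [208. 198. 421. 383.] [0.776 0.148 0.252]
scene left_handle 0.74 [335. 232. 415. 278.] [ 0.602  0.318 -0.   ]
scene right_handle 0.66 [255. 198. 325. 242.] [ 0.576  0.058 -0.001]
top tagged_relay 0.9 [352. 191. 371. 207.] [ 0.6   -0.293  0.051]
top good_relay_a 0.82 [356. 220. 382. 233.] [ 0.527 -0.308  0.053]
top good_relay_a 0.64 [359. 251. 383. 264.] [ 0.446 -0.305  0.053]
top cabinet 0.9 [ 94.  54. 278. 184.] [0.744 0.147 0.251]
top cabinet 0.46 [ 98. 143. 190. 176.] [0.645 0.23  0.266]
top left_handle 0.86 [ 96. 142. 192. 178.] [0.642 0.229 0.268]
top left_handle 0.55 [183. 152. 264. 185.] [0.623 0.058 0.267]
top right_handle 0.64 [185. 152. 261. 186.] [0.62  0.057 0.269]
[ 0.24760156 -0.60099068  0.25031832] [ 9.80974873e-01  1.94134741e-01  9.96639378e-06 -8.21705942e-06] 0.6 0.019 [ 0.43457861 -0.90585878 -0.13782108]
```

View pics/a.png

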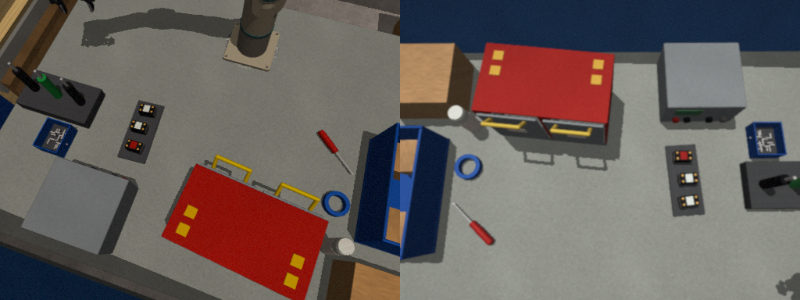

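Run:
```python
from h import *
im=cv2.imread("pics/top.png");W=np.load("top.npy");hsv=cv2.cvtColor(im,cv2.COLOR_BGR2HSV)
ye=(abs(hsv[...,0].astype(int)-26)<8)&(hsv[...,1]>130)&(hsv[...,2]>90)&(W[...,2]>.257)
for n,(a,b) in dict(L=(96,192),R=(183,264)).items():
    m=ye.copy();m[:,:a]=0;m[:,b:]=0;p=W[m];c,sz,an=cv2.minAreaRect(p[:,:2].astype(np.float32));
    q=p[p[:,0]<1];
    print(n,len(p),np.round(np.median(p,0),3),np.round(p.min(0),3),np.round(p.max(0),3),c,sz,an)
red=((hsv[...,0]<8)|(hsv[...,0]>172))&(hsv[...,1]>130)&(W[...,2]>.24)&(W[...,2]<.258)&(W[...,0]>.5)&(W[...,1]>-.2)
n_,lab,st,ce=cv2.connectedComponentsWithStats(red.astype(np.uint8));k=1+np.argmax(st[1:,4])
p=W[lab==k];print("cab",cv2.minAreaRect(p[:,:2].astype(np.float32)),np.median(p[:,2]))
bl=(W[...,2]>.042)&(W[...,2]<.062)&(W[...,1]<-.22)&(W[...,1]>-.37)&(W[...,0]>.38)&(W[...,0]<.66)
n_,lab,st,ce=cv2.connectedComponentsWithStats(bl.astype(np.uint8))
for k in range(1,n_):
    if st[k,4]>40:
        p=W[lab==k];print("rel",st[k],cv2.minAreaRect(p[:,:2].astype(np.float32)),np.round(p.mean(0),3))
for x0,x1,y0,y1 in [(.62,1,-.5,-.1),(.3,.9,-.6,-.35),(.3,.6,-.25,.4),(.45,.65,-.05,.4)]:
    m=(W[...,0]>x0)&(W[...,0]<x1)&(W[...,1]>y0)&(W[...,1]<y1)&(W[...,2]>.03);p=W[m]
    if len(p):print((x0,x1,y0,y1),np.round(p.min(0),3),np.round(p.max(0),3))
R=Rn.from_quat(env.read_state()["eef_rot"]).as_matrix();print(np.round(R,3))
```

```text
L 282 [0.642 0.259 0.267] [0.632 0.206 0.257] [0.66  0.318 0.273] (0.6451436877250671, 0.2619587779045105) (0.11198516935110092, 0.017247434705495834) 82.65966796875
R 296 [0.621 0.068 0.267] [ 0.61  -0.013  0.257] [0.791 0.124 0.272] (0.6796828508377075, 0.027284890413284302) (0.09721198678016663, 0.2055913358926773) 53.45823669433594
cab ((0.7814913392066956, 0.14926277101039886), (0.3901456296443939, 0.22194232046604156), 83.56938171386719) 0.2525141762740686
rel [351 193  24  14 305] ((0.5994346737861633, -0.2981434464454651), (0.06276338547468185, 0.03602338582277298), 88.11138153076172) [ 0.6   -0.296  0.052]
rel [357 221  25  15 326] ((0.5230878591537476, -0.30970650911331177), (0.036143235862255096, 0.061743512749671936), 3.0469679832458496) [ 0.522 -0.308  0.052]
rel [357 248  27  18 341] ((0.4472945034503937, -0.3065163195133209), (0.03664446994662285, 0.06329822540283203), 6.841482162475586) [ 0.447 -0.305  0.052]
(0.62, 1, -0.5, -0.1) [ 0.725 -0.491  0.03 ] [ 0.98  -0.23   0.152]
(0.3, 0.9, -0.6, -0.35) [ 0.421 -0.6    0.03 ] [ 0.9   -0.35   0.214]
(0.45, 0.65, -0.05, 0.4) [ 0.61  -0.031  0.047] [0.65  0.316 0.273]
[[ 0.925  0.381  0.   ]
 [ 0.381 -0.925  0.   ]
 [ 0.    -0.    -1.   ]]
```

```bash
python3 -c "
import cv2;i=cv2.imread('pics/top.png');cv2.imwrite('pics/c1.png',cv2.resize(i[40:280,80:400],(800,600),interpolation=2))"
```

```text
(no output)
```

View pics/c1.png

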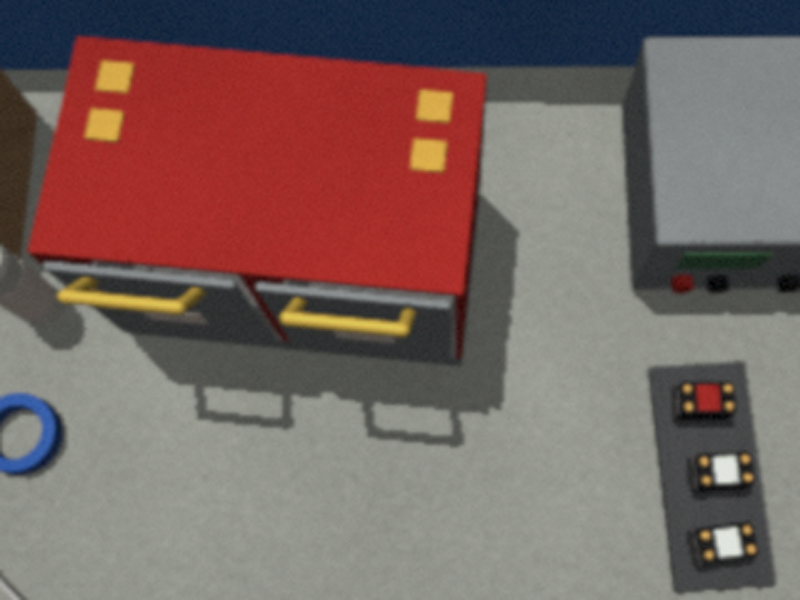

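```bash
cat >> h.py <<'E'
YAW=np.radians(-6.43);CAB=np.array([.7815,.1493])
def cab(x,y):
    c,s=np.cos(YAW),np.sin(YAW);return CAB+np.array([c*x-s*y,s*x+c*y])
def bar(side,th):  # side +1 left
    o=.038*np.cos(th)+.22*np.sin(th);u=.22*np.cos(th)-.038*np.sin(th)
    return np.r_[cab(-.112-o,.097*side),.042+u]
def down(ang): # tool down, tool y at world angle ang (deg)
    a=np.radians(ang);y=np.array([np.cos(a),np.sin(a),0]);z=np.array([0,0,-1.]);return Rn.from_matrix(np.stack([np.cross(y,z),y,z],1))
def delta(p0,r0,p,r):
    return np.round(np.r_[r0.inv().apply(np.array(p)-p0)/.3,(r0.inv()*r).as_rotvec()/np.pi],3).tolist()
def cur():
    s=env.read_state();return np.array(s["tcp_pos"]),Rn.from_quat(s["eef_rot"])
E
python3 - <<'E'
from h import *
p,r=cur();t=bar(-1,0);print(t,bar(1,0));t[2]=.34
print(delta(p,r,t,down(-6.43)))
mid=(p+t)/2;mid[2]=.34;print(delta(p,r,mid,down(-30)))
E
```

```text
[0.62158063 0.06970857 0.262     ] [0.64330654 0.2624882  0.262     ]
[2.004, -1.592, -0.299, 0.0, -0.0, -0.34]
[1.002, -0.796, -0.299, -0.0, -0.0, -0.209]
```

Request:
{"op": "apply_moves", "data": {
  "rows": [1, -0.795, -0.3, 0, 0, -0.2, 1, -0.795, -0.3, 0, 0, -0.2, 1, -0.795, -0.3, 0, 0, -0.2, 1, -0.795, -0.3, 0, 0, -0.2, 1, -0.795, -0.3, 0, 0, -0.2, 1, -0.795, -0.3, 0, 0, -0.2, 1, -0.795, -0.3, 0, 0, -0.2],
  "jaw": 0.35
}}

```text
clock: 1.48
tcp_pos: [0.4367, -0.2621, 0.3417]
eef_rot: [0.871, 0.491, 0.001, 0.001]
wrist_force: [0.4, -0.6, 0.2]
finger_gap: 0.0296
grasp_force: 0.0
```

Run:
```python
from h import *
p,r=cur();print(p);t=bar(-1,0);t[2]=.34
print(delta(p,r,t,down(-6.43)))
```

```text
[ 0.43672762 -0.26214624  0.34168649]
[1.265, -0.047, 0.008, 0.001, -0.0, -0.138]
```

Request:
{"op": "apply_moves", "data": {
  "rows": [1, -0.04, 0, 0, 0, -0.14, 1, -0.04, 0, 0, 0, -0.14, 1, -0.04, 0, 0, 0, -0.14, 1, -0.04, 0, 0, 0, -0.14, 1, -0.04, 0, 0, 0, -0.14, 1, -0.04, 0, 0, 0, -0.14]
}}

```text
clock: 2.22
tcp_pos: [0.5824, 0.0001, 0.3399]
eef_rot: [0.743, 0.669, 0.001, -0.001]
wrist_force: [-0.7, -0.1, -0.0]
finger_gap: 0.0301
grasp_force: 0.0
```

Run:
```python
from h import *
p,r=cur();print(p);t=bar(-1,0);t[2]=.32
print(delta(p,r,t,down(-6.43)))
s=env.snapshot("wrist");W=cloud(s);im=s["image"];hsv=cv2.cvtColor(im,cv2.COLOR_BGR2HSV)
cv2.imwrite("pics/w1.png",im)
ye=(abs(hsv[...,0].astype(int)-26)<8)&(hsv[...,1]>130)&(hsv[...,2]>90)&(W[...,2]>.262)&(W[...,2]<.28)
q=W[ye];print(len(q))
if len(q):
    for sd in(-1,1):
        m=np.linalg.norm(q[:,:2]-bar(sd,0)[:2],axis=1)<.045
        if m.any():print(sd,m.sum(),q[m].mean(0),bar(sd,0))
```

```text
[5.82368764e-01 5.73623734e-05 3.39901831e-01]
[0.244, 0.106, 0.067, 0.0, -0.001, 0.002]
2860
-1 2355 [0.6190304  0.07324151 0.26705552] [0.62158063 0.06970857 0.262     ]
```

View pics/w1.png

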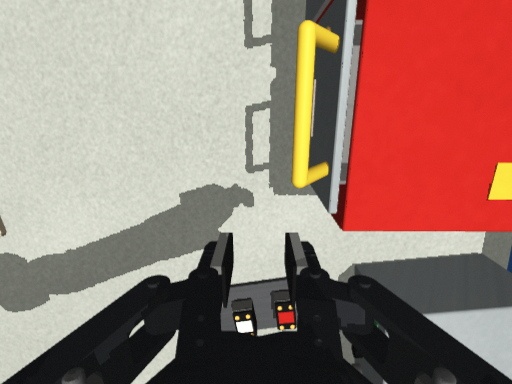

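Request:
{"op": "apply_moves", "data": {
  "rows": [0.244, 0.1, 0.05, 0, 0, 0, 0.244, 0.1, 0.05, 0, 0, 0, 0.244, 0.1, 0.1, 0, 0, 0, 0.244, 0.1, 0.15, 0, 0, 0, 0.244, 0.1, 0.2, 0, 0, 0, 0.244, 0.1, 0.245, 0, 0, 0, 0.244, 0.1, 0.245, 0, 0, 0]
}}

```text
clock: 3.15
tcp_pos: [0.6183, 0.0643, 0.2654]
eef_rot: [0.746, 0.666, -0.001, -0.001]
wrist_force: [0.0, 0.4, 0.7]
finger_gap: 0.0298
grasp_force: 0.0
```

Request:
{"op": "apply_moves", "data": {
  "rows": [0, 0, 0, 0, 0, 0, 0, 0, 0, 0, 0, 0, 0, 0, 0, 0, 0, 0, 0, 0, 0, 0, 0, 0],
  "jaw": 0
}}

```text
clock: 3.65
tcp_pos: [0.6197, 0.065, 0.2674]
eef_rot: [0.746, 0.666, 0.001, 0.0]
wrist_force: [0.9, 0.1, 2.0]
finger_gap: 0.0097
grasp_force: 58.6
```

Request:
{"op": "apply_moves", "data": {
  "rows": [0, -0.005, 0, 0, 0, 0, 0, -0.01, 0.002, 0, 0, 0, 0, -0.015, 0.003, 0, 0, 0, 0, -0.015, 0.003, 0, 0, 0]
}}

```text
clock: 4.15
tcp_pos: [0.6152, 0.0655, 0.2665]
eef_rot: [0.746, 0.666, 0.001, 0.0]
wrist_force: [3.4, -0.9, 3.4]
finger_gap: 0.0096
grasp_force: 59.1
```

Request:
{"op": "apply_moves", "data": {
  "rows": [0, -0.006, 0.001, 0, 0, 0, 0, -0.012, 0.002, 0, 0, 0, 0, -0.012, 0.002, 0, 0, 0]
}}

```text
clock: 4.53
tcp_pos: [0.6111, 0.0659, 0.2657]
eef_rot: [0.746, 0.666, 0.0, 0.0]
wrist_force: [2.9, -0.4, 5.5]
finger_gap: 0.0095
grasp_force: 59.2
```

Request:
{"op": "apply_moves", "data": {
  "rows": [0, -0.01, 0.004, 0, 0, 0, 0, -0.02, 0.008, 0, 0, 0, 0, -0.03, 0.012, 0, 0, 0, 0, -0.03, 0.012, 0, 0, 0]
}}

```text
clock: 5.03
tcp_pos: [0.6028, 0.0669, 0.2636]
eef_rot: [0.746, 0.666, 0.001, 0.001]
wrist_force: [2.0, -1.4, 13.9]
finger_gap: 0.0097
grasp_force: 60.0
```

Run:
```python
from h import *
p,r=cur();print(p,env.read_state()["wrist_force"])
t0=np.array([.6197,.065,.2674])-bar(-1,0)
from scipy.optimize import minimize_scalar as ms
th=ms(lambda a:np.sum((bar(-1,a)+t0-p)[[0,2]]**2),bounds=(0,1.05),method="bounded").x;print(th, bar(-1,th)+t0-p)
for a in np.arange(th,1.06,.06).tolist()+[1.05]:
    print(round(a,2),delta(p,r,bar(-1,a)-bar(-1,th)+p,down(-6.43))[:3])
```

```text
[0.60278186 0.06685088 0.26355296] [ 1.9808756  -1.36375597 13.94820681]
0.07823489996357433 [-5.23212248e-05  6.16610799e-05  2.04213477e-04]
0.08 [0.0, 0.0, 0.0]
0.14 [0.0, -0.043, 0.012]
0.2 [0.0, -0.085, 0.027]
0.26 [0.0, -0.126, 0.044]
0.32 [0.0, -0.166, 0.064]
0.38 [0.0, -0.205, 0.086]
0.44 [0.0, -0.243, 0.11]
0.5 [0.0, -0.278, 0.137]
0.56 [0.0, -0.313, 0.165]
0.62 [0.0, -0.345, 0.196]
0.68 [0.0, -0.376, 0.229]
0.74 [0.0, -0.404, 0.263]
0.8 [0.0, -0.431, 0.299]
0.86 [0.0, -0.455, 0.336]
0.92 [0.0, -0.477, 0.375]
0.98 [0.0, -0.497, 0.415]
1.04 [0.0, -0.514, 0.457]
1.05 [0.0, -0.517, 0.465]
```

Request:
{"op": "apply_moves", "data": {
  "rows": [0, -0.022, -0.003, 0, 0, 0, 0, -0.043, 0.004, 0, 0, 0, 0, -0.085, 0.019, 0, 0, 0, 0, -0.126, 0.036, 0, 0, 0, 0, -0.166, 0.056, 0, 0, 0, 0, -0.205, 0.078, 0, 0, 0, 0, -0.243, 0.102, 0, 0, 0, 0, -0.278, 0.129, 0, 0, 0, 0, -0.278, 0.129, 0, 0, 0]
}}

```text
clock: 6.15
tcp_pos: [0.5169, 0.0762, 0.2216]
eef_rot: [0.745, 0.667, -0.002, -0.001]
wrist_force: [1.8, -0.3, -6.2]
finger_gap: 0.0094
grasp_force: 58.4
```

Run:
```python
from h import *
p,r=cur();print(p,env.read_state()["wrist_force"])
t0=np.array([.6197,.065,.2674])-bar(-1,0)
from scipy.optimize import minimize_scalar as ms
th=ms(lambda a:np.sum((bar(-1,a)+t0-p)[[0,2]]**2),bounds=(0,1.05),method="bounded").x;print(th, bar(-1,th)+t0-p)
for a in np.arange(.56,1.06,.06).tolist()+[1.05]:
    print(round(a,2),delta(p,r,bar(-1,a)-bar(-1,th)+p,down(-6.43))[:3])
```

```text
[0.51688704 0.07620508 0.22160523] [ 1.84210421 -0.27552277 -6.15790693]
0.5109757633780336 [ 0.00072674  0.00029985 -0.00088941]
0.56 [0.0, -0.028, 0.024]
0.62 [0.0, -0.06, 0.055]
0.68 [0.0, -0.09, 0.088]
0.74 [0.0, -0.118, 0.122]
0.8 [0.0, -0.144, 0.158]
0.86 [0.0, -0.168, 0.196]
0.92 [0.0, -0.19, 0.235]
0.98 [0.0, -0.209, 0.275]
1.04 [0.001, -0.226, 0.317]
1.05 [0.001, -0.228, 0.324]
```

Request:
{"op": "apply_moves", "data": {
  "rows": [0, -0.028, 0.026, 0, 0, 0, 0, -0.06, 0.057, 0, 0, 0, 0, -0.09, 0.09, 0, 0, 0, 0, -0.118, 0.124, 0, 0, 0, 0, -0.144, 0.16, 0, 0, 0, 0, -0.168, 0.198, 0, 0, 0, 0, -0.19, 0.237, 0, 0, 0, 0, -0.209, 0.277, 0, 0, 0, 0, -0.226, 0.319, 0, 0, 0, 0, -0.228, 0.331, 0, 0, 0, 0, -0.228, 0.334, 0, 0, 0]
}}

```text
clock: 7.52
tcp_pos: [0.4496, 0.0836, 0.1235]
eef_rot: [0.746, 0.666, -0.002, -0.0]
wrist_force: [-5.2, -0.7, 22.7]
finger_gap: 0.0099
grasp_force: 64.2
```

```bash
cat >> h.py <<'E'
def ang(p):
    from scipy.optimize import minimize_scalar as ms
    t0=np.array([.6197,.065,.2674])-bar(-1,0)
    th=ms(lambda a:np.sum((bar(-1,a)+t0-p)[[0,2]]**2),bounds=(-.05,1.1),method="bounded").x
    return th,bar(-1,th)+t0-p
E
python3 - <<'E'
from h import *
p,r=cur();print(p,env.read_state()["wrist_force"],ang(p))
E
```

```text
[0.44957974 0.08359319 0.12353819] [-5.22144378 -0.66733689 22.65315262] (np.float64(1.0507165508730294), array([-0.00059462,  0.00064607,  0.00021505]))
```

Request:
{"op": "apply_moves", "data": {
  "rows": [0, 0, -0.013, 0, 0, 0, 0, 0, -0.013, 0, 0, 0, 0, 0, -0.013, 0, 0, 0, 0, 0, -0.013, 0, 0, 0],
  "jaw": 0.35
}}

```text
clock: 8.02
tcp_pos: [0.4511, 0.0838, 0.1265]
eef_rot: [0.746, 0.666, -0.0, -0.0]
wrist_force: [-0.1, -0.1, 0.9]
finger_gap: 0.0296
grasp_force: 0.0
```

Request:
{"op": "apply_moves", "data": {
  "rows": [0, 0, -0.1, 0, 0, 0, 0, 0, -0.2, 0, 0, 0, 0, 0, -0.4, 0, 0, 0, 0, 0, -0.55, 0, 0, 0, 0, 0, -0.55, 0, 0, 0]
}}

```text
clock: 8.65
tcp_pos: [0.4532, 0.0844, 0.2948]
eef_rot: [0.746, 0.666, 0.003, 0.002]
wrist_force: [-0.6, 0.2, -0.2]
finger_gap: 0.0297
grasp_force: 0.0
```

Run:
```python
from h import *
p,r=cur();print(p);print(delta(p,r,[.6,-.297,.2],down(-2)))
s=env.snapshot("top");cv2.imwrite("pics/t2.png",cv2.resize(s["image"][40:280,80:400],(640,480)))
```

```text
[0.45323654 0.08439653 0.29475543]
[-1.209, 0.627, 0.318, 0.002, -0.001, -0.025]
```

View pics/t2.png

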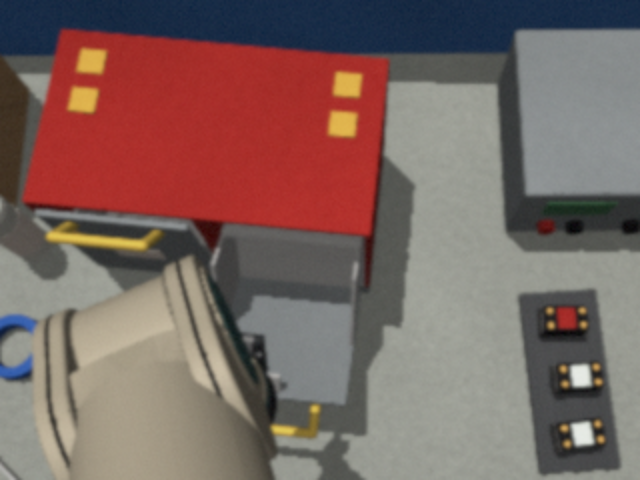

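Request:
{"op": "apply_moves", "data": {
  "rows": [-0.95, 0.5, 0, 0, 0, -0.025, -0.95, 0.5, 0, 0, 0, -0.025, -0.95, 0.5, 0, 0, 0, -0.025, -0.95, 0.5, 0, 0, 0, -0.025, -0.95, 0.5, 0, 0, 0, -0.025, -0.95, 0.5, 0, 0, 0, -0.025, -0.95, 0.5, 0, 0, 0, -0.025],
  "jaw": 0.68
}}

```text
clock: 9.57
tcp_pos: [0.5676, -0.216, 0.2896]
eef_rot: [0.719, 0.695, -0.001, -0.002]
wrist_force: [-0.5, 0.6, 0.9]
finger_gap: 0.0582
grasp_force: 0.0
```

Run:
```python
from h import *
p,r=cur();print(p);print(delta(p,r,[.6,-.297,.1],down(-2)))
```

```text
[ 0.56764178 -0.21598668  0.28958022]
[-0.267, 0.119, 0.631, -0.001, -0.001, 0.0]
```

Request:
{"op": "apply_moves", "data": {
  "rows": [-0.267, 0.119, 0, 0, 0, 0, -0.267, 0.119, 0.2, 0, 0, 0, -0.267, 0.119, 0.4, 0, 0, 0, -0.267, 0.119, 0.58, 0, 0, 0, -0.267, 0.119, 0.58, 0, 0, 0, -0.267, 0.119, 0.58, 0, 0, 0, -0.267, 0.119, 0.58, 0, 0, 0]
}}

```text
clock: 10.45
tcp_pos: [0.6036, -0.2974, 0.121]
eef_rot: [0.719, 0.695, 0.001, 0.002]
wrist_force: [0.6, -0.3, 0.2]
finger_gap: 0.0581
grasp_force: 0.0
```

Run:
```python
from h import *
p,r=cur();print(p);print(delta(p,r,[.6,-.297,.037],down(-2)))
s=env.snapshot("wrist");cv2.imwrite("pics/w2.png",s["image"])
```

```text
[ 0.60362587 -0.29741134  0.12099357]
[0.001, -0.014, 0.28, 0.002, 0.001, 0.001]
```

View pics/w2.png

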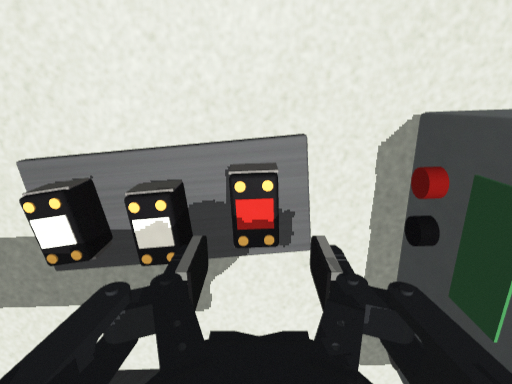

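Request:
{"op": "apply_moves", "data": {
  "rows": [0, -0.012, 0.08, 0, 0, 0, 0, -0.012, 0.16, 0, 0, 0, 0, -0.012, 0.22, 0, 0, 0, 0, -0.012, 0.28, 0, 0, 0, 0, -0.012, 0.28, 0, 0, 0]
}}

```text
clock: 11.12
tcp_pos: [0.5972, -0.2969, 0.0325]
eef_rot: [0.719, 0.695, -0.0, -0.001]
wrist_force: [0.0, 0.1, -0.7]
finger_gap: 0.0578
grasp_force: 0.0
```

Request:
{"op": "apply_moves", "data": {
  "rows": [0, 0, 0, 0, 0, 0, 0, 0, 0, 0, 0, 0, 0, 0, 0, 0, 0, 0, 0, 0, 0, 0, 0, 0, 0, 0, 0, 0, 0, 0],
  "jaw": 0
}}

```text
clock: 11.75
tcp_pos: [0.5989, -0.2975, 0.0348]
eef_rot: [0.719, 0.695, 0.0, 0.001]
wrist_force: [1.0, 1.4, 5.0]
finger_gap: 0.0352
grasp_force: 60.5
```

Request:
{"op": "apply_moves", "data": {
  "rows": [0, 0, -0.1, 0, 0, 0, 0, 0, -0.25, 0, 0, 0, 0, 0, -0.45, 0, 0, 0, 0, 0, -0.65, 0, 0, 0, 0, 0, -0.85, 0, 0, 0, 0, 0, -0.85, 0, 0, 0]
}}

```text
clock: 12.5
tcp_pos: [0.6004, -0.298, 0.2942]
eef_rot: [0.719, 0.695, 0.002, 0.005]
wrist_force: [1.4, -0.3, -1.7]
finger_gap: 0.0352
grasp_force: 60.2
```

Run:
```python
from h import *
p,r=cur();t=np.r_[cab(-.112-.085,-.097),.148];print(p,t,env.read_state()["finger_gap"]);print(delta(p,r,t,down(-6.43)))
```

```text
[ 0.6003837  -0.29804009  0.29424667] [0.57487629 0.07497207 0.148     ] 0.035219812229511385
[1.242, -0.131, 0.482, 0.003, 0.001, 0.025]
```

Request:
{"op": "apply_moves", "data": {
  "rows": [0.15, -0.05, 0, 0, 0, 0.025, 0.3, -0.13, 0, 0, 0, 0.025, 0.45, -0.13, 0, 0, 0, 0.025, 0.6, -0.13, 0, 0, 0, 0.025, 0.75, -0.13, 0, 0, 0, 0.025, 0.9, -0.13, 0, 0, 0, 0.025, 1, -0.13, 0, 0, 0, 0.025, 1, -0.13, 0, 0, 0, 0.025, 1, -0.13, 0, 0, 0, 0.025]
}}

```text
clock: 13.62
tcp_pos: [0.5682, 0.0026, 0.2875]
eef_rot: [0.746, 0.666, -0.001, -0.0]
wrist_force: [-0.9, -0.4, -1.0]
finger_gap: 0.0352
grasp_force: 60.4
```

Run:
```python
from h import *
p,r=cur();t=np.r_[cab(-.112-.085,-.097),.148];print(p,env.read_state()["finger_gap"]);print(delta(p,r,t,down(-6.43)))
s=env.snapshot("wrist");W=cloud(s)
# height of open door's inner face along the centre line
c,sn=np.cos(YAW),np.sin(YAW);d=W[...,:2]-CAB;X=d[...,0]*c+d[...,1]*sn;Y=-d[...,0]*sn+d[...,1]*c
for o in (.04,.06,.08,.1,.12,.14):
    m=(abs(X+.112+o)<.006)&(Y>-.12)&(Y<-.02)&(W[...,2]<.2);print(o,m.sum(),np.round(np.nanmedian(W[m][:,2]),3) if m.any() else 0)
```

```text
[0.56819389 0.00255223 0.28747326] 0.03522620690816224
[0.243, -0.004, 0.465, -0.001, 0.0, -0.0]
0.04 862 0.064
0.06 952 0.075
0.08 1064 0.087
0.1 1197 0.098
0.12 1338 0.11
0.14 1499 0.121
```

Request:
{"op": "apply_moves", "data": {
  "rows": [0.15, 0, 0, 0, 0, 0, 0.243, 0, 0, 0, 0, 0, 0.243, 0, 0.1, 0, 0, 0, 0.243, 0, 0.2, 0, 0, 0, 0.243, 0, 0.3, 0, 0, 0, 0.243, 0, 0.4, 0, 0, 0, 0.243, 0, 0.48, 0, 0, 0, 0.243, 0, 0.48, 0, 0, 0, 0.243, 0, 0.48, 0, 0, 0]
}}

```text
clock: 14.8
tcp_pos: [0.5778, 0.0755, 0.1454]
eef_rot: [0.746, 0.666, 0.0, 0.0]
wrist_force: [-0.0, -1.6, -1.3]
finger_gap: 0.0355
grasp_force: 60.4
```

Request:
{"op": "apply_moves", "data": {
  "rows": [0, 0, 0.015, 0, 0, 0, 0, 0, 0.015, 0, 0, 0, 0, 0, 0.015, 0, 0, 0]
}}

```text
clock: 15.18
tcp_pos: [0.5773, 0.0764, 0.1406]
eef_rot: [0.746, 0.666, 0.0, 0.0]
wrist_force: [-0.2, 0.9, -0.9]
finger_gap: 0.0354
grasp_force: 60.4
```

Request:
{"op": "apply_moves", "data": {
  "rows": [0, 0, 0, 0, 0, 0, 0, 0, 0, 0, 0, 0, 0, 0, 0, 0, 0, 0, 0, 0, 0, 0, 0, 0],
  "jaw": 0.65
}}

```text
clock: 15.68
tcp_pos: [0.5777, 0.0764, 0.1405]
eef_rot: [0.746, 0.666, 0.001, 0.0]
wrist_force: [2.4, 0.8, 0.5]
finger_gap: 0.0553
grasp_force: 0.8
```

Request:
{"op": "apply_moves", "data": {
  "rows": [0, 0, -0.1, 0, 0, 0, 0, 0, -0.2, 0, 0, 0, 0, 0, -0.35, 0, 0, 0, 0, 0, -0.5, 0, 0, 0, 0, 0, -0.5, 0, 0, 0]
}}

```text
clock: 16.3
tcp_pos: [0.5788, 0.0771, 0.2939]
eef_rot: [0.746, 0.666, 0.003, 0.002]
wrist_force: [-0.2, 0.2, -0.4]
finger_gap: 0.0557
grasp_force: 0.0
```

Run:
```python
from h import *
p,r=cur();print(p)
t=np.array([.4511,.0838,.25]);print(delta(p,r,t,down(-6.43)))
```

```text
[0.57877928 0.07705173 0.2938822 ]
[-0.025, -0.426, 0.143, 0.002, -0.001, 0.0]
```

Move back above the bar and check that the relay is in the mouth.

Request:
{"op": "apply_moves", "data": {
  "rows": [0, -0.15, 0, 0, 0, 0, 0, -0.3, 0, 0, 0, 0, 0, -0.426, 0.05, 0, 0, 0, 0, -0.426, 0.1, 0, 0, 0, 0, -0.426, 0.1, 0, 0, 0, 0, -0.426, 0.1, 0, 0, 0],
  "jaw": 0.35
}}

```text
clock: 17.05
tcp_pos: [0.4504, 0.0906, 0.2602]
eef_rot: [0.746, 0.666, -0.0, -0.0]
wrist_force: [0.6, 0.4, 0.5]
finger_gap: 0.0299
grasp_force: 0.0
```

Run:
```python
from h import *
p,r=cur();print(p)
t=np.array([.4505,.0838,.1255]);print(delta(p,r,t,down(-6.43)))
ims=[]
for c in("top","wrist"):
    s=env.snapshot(c);ims.append(s["image"]);print(c,env.spot_in("tagged_relay",c)[:1])
W=cloud(s);hsv=cv2.cvtColor(ims[1],cv2.COLOR_BGR2HSV)
cv2.imwrite("pics/t3.png",cv2.resize(np.hstack([cv2.resize(ims[0][40:280,80:400],(512,384)),ims[1]]),(800,300)))
```

```text
[0.45042327 0.09056815 0.26015358]
[-0.022, 0.003, 0.449, -0.0, -0.0, 0.0]
top []
wrist [{'extent': [390.3, 148.4, 450.9, 209.8], 'score': 0.64}]
```

View pics/t3.png

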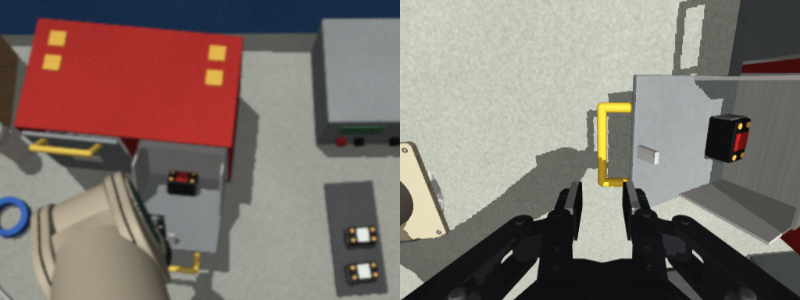

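Request:
{"op": "apply_moves", "data": {
  "rows": [-0.02, 0, 0.1, 0, 0, 0, -0.02, 0, 0.2, 0, 0, 0, -0.02, 0, 0.3, 0, 0, 0, -0.02, 0.003, 0.39, 0, 0, 0, -0.02, 0.003, 0.445, 0, 0, 0, -0.02, 0.003, 0.445, 0, 0, 0]
}}

```text
clock: 18.0
tcp_pos: [0.4499, 0.0844, 0.1259]
eef_rot: [0.746, 0.666, -0.001, -0.001]
wrist_force: [0.5, 0.6, 0.5]
finger_gap: 0.0299
grasp_force: 0.0
```

Request:
{"op": "apply_moves", "data": {
  "rows": [0, 0, 0, 0, 0, 0, 0, 0, 0, 0, 0, 0, 0, 0, 0, 0, 0, 0, 0, 0, 0, 0, 0, 0],
  "jaw": 0
}}

```text
clock: 18.5
tcp_pos: [0.4498, 0.0848, 0.1274]
eef_rot: [0.745, 0.667, -0.0, -0.0]
wrist_force: [-5.0, 1.8, 6.6]
finger_gap: 0.0098
grasp_force: 58.9
```

Run:
```python
from h import *
p,r=cur();th,e=ang(p);print(p,th,e)
for a in np.arange(1.02,.46,-.06):
    print(round(a,2),delta(p,r,bar(-1,a)-bar(-1,1.05)+p,down(-6.43))[:3])
```

```text
[0.44975582 0.08476498 0.12739344] 1.0342366340445164 [ 0.00050793 -0.00066982 -0.00019331]
1.02 [-0.0, 0.008, -0.021]
0.96 [-0.0, 0.026, -0.062]
0.9 [-0.0, 0.046, -0.102]
0.84 [-0.0, 0.068, -0.14]
0.78 [-0.0, 0.093, -0.177]
0.72 [-0.0, 0.12, -0.213]
0.66 [-0.0, 0.149, -0.247]
0.6 [-0.0, 0.18, -0.279]
0.54 [-0.0, 0.213, -0.309]
0.48 [-0.0, 0.248, -0.337]
```

Request:
{"op": "apply_moves", "data": {
  "rows": [0, 0.008, -0.021, 0, 0, 0, 0, 0.026, -0.062, 0, 0, 0, 0, 0.046, -0.102, 0, 0, 0, 0, 0.068, -0.14, 0, 0, 0, 0, 0.093, -0.177, 0, 0, 0, 0, 0.12, -0.213, 0, 0, 0, 0, 0.149, -0.247, 0, 0, 0, 0, 0.18, -0.279, 0, 0, 0, 0, 0.213, -0.309, 0, 0, 0, 0, 0.248, -0.337, 0, 0, 0, 0, 0.248, -0.337, 0, 0, 0]
}}

```text
clock: 19.88
tcp_pos: [0.5211, 0.077, 0.2292]
eef_rot: [0.745, 0.667, -0.003, -0.002]
wrist_force: [-12.0, 1.7, 15.7]
finger_gap: 0.0096
grasp_force: 59.3
```

Run:
```python
from h import *
p,r=cur();th,e=ang(p);print(p,th,e,env.read_state()["wrist_force"])
for a in np.arange(.42,.05,-.06):
    print(round(a,2),delta(p,r,bar(-1,a)-bar(-1,th)+p,down(-6.43))[:3])
```

```text
[0.52105402 0.07697828 0.22920058] 0.4755711616896224 [ 0.0027437  -0.00117026 -0.00361184] [-11.97448479   1.65873968  15.71161058]
0.42 [-0.0, 0.034, -0.024]
0.36 [-0.0, 0.071, -0.048]
0.3 [-0.0, 0.11, -0.07]
0.24 [-0.0, 0.15, -0.089]
0.18 [-0.0, 0.192, -0.106]
0.12 [-0.0, 0.234, -0.12]
0.06 [-0.0, 0.277, -0.132]
```

Request:
{"op": "apply_moves", "data": {
  "rows": [0, 0.01, -0.019, 0, 0, 0, 0, 0.028, -0.033, 0, 0, 0, 0, 0.065, -0.057, 0, 0, 0, 0, 0.104, -0.079, 0, 0, 0, 0, 0.145, -0.098, 0, 0, 0, 0, 0.188, -0.115, 0, 0, 0, 0, 0.231, -0.129, 0, 0, 0, 0, 0.275, -0.141, 0, 0, 0, 0, 0.275, -0.141, 0, 0, 0]
}}

```text
clock: 21.0
tcp_pos: [0.6087, 0.0673, 0.2728]
eef_rot: [0.746, 0.666, 0.002, 0.001]
wrist_force: [-1.9, 0.8, 7.7]
finger_gap: 0.0092
grasp_force: 61.1
```

Run:
```python
from h import *
p,r=cur();th,e=ang(p);print(p,th,e)
for a in (.04,.02,0,-.02):
    print(round(a,2),delta(p,r,bar(-1,a)-bar(-1,th)+p,down(-6.43))[:3])
```

```text
[0.60866669 0.06727482 0.27284142] 0.04333440815531473 [ 0.00159812 -0.00121149 -0.00729415]
0.04 [0.0, 0.002, -0.001]
0.02 [0.0, 0.017, -0.003]
0 [0.0, 0.032, -0.006]
-0.02 [0.0, 0.046, -0.008]
```

Request:
{"op": "apply_moves", "data": {
  "rows": [0, 0.012, 0, 0, 0, 0, 0, 0.024, 0, 0, 0, 0, 0, 0.034, 0, 0, 0, 0, 0, 0.042, 0, 0, 0, 0, 0, 0.042, 0, 0, 0, 0]
}}

```text
clock: 21.62
tcp_pos: [0.6205, 0.0662, 0.2744]
eef_rot: [0.746, 0.666, 0.002, 0.001]
wrist_force: [-6.8, 1.8, 15.8]
finger_gap: 0.009
grasp_force: 62.9
```

Request:
{"op": "apply_moves", "data": {
  "rows": [0, 0.007, 0, 0, 0, 0, 0, 0.013, 0, 0, 0, 0, 0, 0.013, 0, 0, 0, 0]
}}

```text
clock: 22.0
tcp_pos: [0.6208, 0.0662, 0.2744]
eef_rot: [0.746, 0.667, -0.001, -0.001]
wrist_force: [-16.0, 2.0, 22.5]
finger_gap: 0.0092
grasp_force: 63.6
```

Request:
{"op": "apply_moves", "data": {
  "rows": [0, 0, 0, 0, 0, 0, 0, -0.007, 0, 0, 0, 0, 0, -0.007, 0, 0, 0, 0],
  "jaw": 0.35
}}

```text
clock: 22.38
tcp_pos: [0.6212, 0.0647, 0.2701]
eef_rot: [0.746, 0.666, 0.0, 0.001]
wrist_force: [-0.8, 0.1, -0.1]
finger_gap: 0.0298
grasp_force: 0.0
```

Request:
{"op": "apply_moves", "data": {
  "rows": [0, 0, -0.1, 0, 0, 0, 0, 0, -0.2, 0, 0, 0, -0.2, 0, -0.3, 0, 0, 0, -0.4, 0, -0.3, 0, 0, 0, -0.5, -0.1, -0.3, 0, 0, 0, -0.5, -0.1, -0.3, 0, 0, 0]
}}

```text
clock: 23.12
tcp_pos: [0.5723, -0.0846, 0.3601]
eef_rot: [0.748, 0.664, -0.001, 0.001]
wrist_force: [0.3, 0.7, 0.3]
finger_gap: 0.0301
grasp_force: 0.0
```

Run:
```python
from h import *
print(cur()[0])
s=env.snapshot("wrist");W=cloud(s);im=s["image"];hsv=cv2.cvtColor(im,cv2.COLOR_BGR2HSV)
ye=(abs(hsv[...,0].astype(int)-26)<8)&(hsv[...,1]>130)&(hsv[...,2]>90)&(W[...,2]>.262)&(W[...,2]<.28)
q=W[ye]
for sd in(-1,1):
    m=np.linalg.norm(q[:,:2]-bar(sd,0)[:2],axis=1)<.045
    if m.any():print(sd,m.sum(),q[m].mean(0))
W0=np.load("top.npy");t=env.snapshot("top");W=cloud(t);hsv=cv2.cvtColor(t["image"],cv2.COLOR_BGR2HSV)
red=((hsv[...,0]<8)|(hsv[...,0]>172))&(hsv[...,1]>130)&(W[...,2]>.24)&(W[...,2]<.258)&(W[...,0]>.5)&(W[...,1]>-.2)
n_,lab,st,ce=cv2.connectedComponentsWithStats(red.astype(np.uint8));k=1+np.argmax(st[1:,4])
print(cv2.minAreaRect(W[lab==k][:,:2].astype(np.float32)))
cv2.imwrite("pics/f.png",cv2.resize(np.hstack([cv2.resize(t["image"][40:280,80:400],(512,384)),im]),(800,300)))
```

```text
[ 0.57234947 -0.0845927   0.36010527]
-1 833 [0.61561125 0.04069301 0.26707573]
((0.7813836336135864, 0.1494399905204773), (0.39030876755714417, 0.22143343091011047), 83.63755798339844)
```

View pics/f.png

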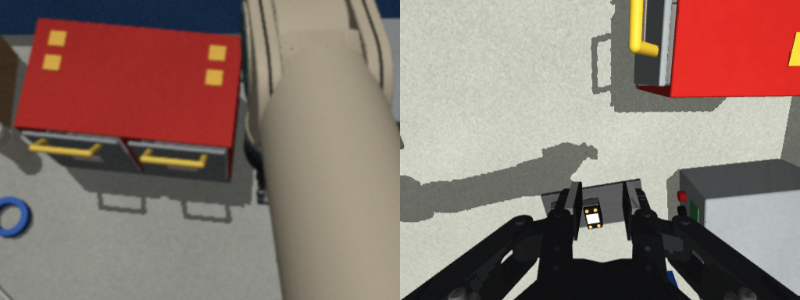

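Run:
```python
from h import *
p,r=cur();t=np.r_[cab(-.150-.045,-.097),.266];print(delta(p,r,t,down(-6.43)))
```

```text
[0.514, -0.05, 0.315, 0.0, -0.0, -0.0]
```

Request:
{"op": "apply_moves", "data": {
  "rows": [0.2, -0.05, 0, 0, 0, 0, 0.4, -0.05, 0, 0, 0, 0, 0.51, -0.05, 0.1, 0, 0, 0, 0.51, -0.05, 0.25, 0, 0, 0, 0.51, -0.05, 0.31, 0, 0, 0, 0.51, -0.05, 0.31, 0, 0, 0],
  "jaw": 0
}}

```text
clock: 23.98
tcp_pos: [0.5757, 0.0751, 0.2655]
eef_rot: [0.745, 0.667, -0.001, -0.001]
wrist_force: [0.1, -0.4, -0.4]
finger_gap: -0.0
grasp_force: 0.0
```

Request:
{"op": "apply_moves", "data": {
  "rows": [0, 0.03, 0, 0, 0, 0, 0, 0.05, 0, 0, 0, 0, 0, 0.065, 0, 0, 0, 0, 0, 0.075, 0, 0, 0, 0, 0, 0.075, 0, 0, 0, 0]
}}

```text
clock: 24.6
tcp_pos: [0.5988, 0.0708, 0.2672]
eef_rot: [0.746, 0.666, 0.0, 0.0]
wrist_force: [0.5, -0.3, -0.1]
finger_gap: 0.0
grasp_force: 0.0
```

Request:
{"op": "apply_moves", "data": {
  "rows": [0, 0.007, 0, 0, 0, 0, 0, 0.014, 0, 0, 0, 0, 0, 0.014, 0, 0, 0, 0]
}}

```text
clock: 24.98
tcp_pos: [0.6014, 0.0706, 0.2671]
eef_rot: [0.745, 0.667, -0.001, -0.001]
wrist_force: [-5.5, 0.3, 3.4]
finger_gap: 0.0
grasp_force: 2.6
```

Request:
{"op": "apply_moves", "data": {
  "rows": [0, 0.007, 0, 0, 0, 0, 0, 0.007, 0, 0, 0, 0]
}}

```text
clock: 25.22
tcp_pos: [0.6017, 0.0706, 0.2671]
eef_rot: [0.745, 0.667, -0.003, -0.002]
wrist_force: [-9.9, 0.5, 6.8]
finger_gap: 0.0002
grasp_force: 5.2
```

Request:
{"op": "apply_moves", "data": {
  "rows": [0, 0.007, 0, 0, 0, 0, 0, 0.007, 0, 0, 0, 0]
}}

```text
clock: 25.48
tcp_pos: [0.6019, 0.0706, 0.267]
eef_rot: [0.745, 0.667, -0.004, -0.003]
wrist_force: [-14.7, 0.7, 10.6]
finger_gap: -0.0001
grasp_force: 7.6
```

Request:
{"op": "apply_moves", "data": {
  "rows": [0, -0.1, 0, 0, 0, 0, 0, -0.2, 0, 0, 0, 0, 0, -0.25, -0.2, 0, 0, 0, 0, -0.25, -0.3, 0, 0, 0, 0, -0.25, -0.3, 0, 0, 0, 0, -0.25, -0.3, 0, 0, 0]
}}

```text
clock: 26.22
tcp_pos: [0.5324, 0.078, 0.3564]
eef_rot: [0.746, 0.666, -0.0, 0.0]
wrist_force: [-0.1, 0.1, 0.3]
finger_gap: -0.0001
grasp_force: 0.0
```

Run:
```python
from h import *
s=env.snapshot("wrist");t=env.snapshot("top")
cv2.imwrite("pics/g.png",cv2.resize(np.hstack([cv2.resize(t["image"][40:280,80:400],(512,384)),s["image"]]),(800,300)))
W=cloud(t)
bl=(W[...,2]>.042)&(W[...,2]<.062)&(W[...,1]<-.22)&(W[...,1]>-.37)&(W[...,0]>.38)&(W[...,0]<.66)
n,l,st,_=cv2.connectedComponentsWithStats(bl.astype(np.uint8))
for k in range(1,n):
    if st[k,4]>40:print(W[l==k].mean(0))
```

```text
[ 0.52228868 -0.30864643  0.05198937]
[ 0.44664208 -0.30499256  0.05236438]
```

View pics/g.png

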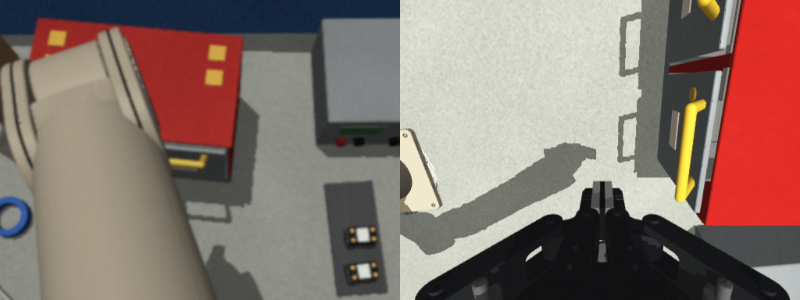

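Both doors are shut, the good relays are where they were, and the arm is clear of everything. Handing in.

```bash
python3 -c "
from rig import env
print(env.close_job())"
```

```text
the job is handed in; nothing more can be done
None
```

The red-tagged relay is in the hopper behind the right door, which opened on the first pull (I never tried the left bar). That door is pushed home, the left one is still shut, neither the cabinet nor the good relays moved, and I handed the job in at about 26 s; the hand-in gave no verdict.

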